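# Set the rinsed metal out to drain in its trays

## Task

Pick out the rinsed metal on the cupboard shelf and set each piece in its own grey drip tray, flat on the tray's floor: stand the tall steel tin upright in the square tray, lay the oblong fish tin open side up and lengthways in the oblong tray, put the wide crushed aluminium can in the large round dish and the slim crushed can in the small round dish. Leave the green wine bottle and the clear PET bottle standing where they are.

Things in the scene. Friction and masses are not known exactly. Their poses are not given: they have to be found in the camera images.
- tall_tin_center (a point): Tall empty steel tin, open at the top, loose, standing: 62 mm diameter, 105 mm high, wall 3 mm, about 60 g. The point is its centre, half-way up (52.5 mm above its underside); z points up out of the open end.
- fish_tin_center (a point): Empty oblong steel fish tin with rounded corners, open at the top, loose: 105 mm long (its x), 60 mm wide (its y), 30 mm high, wall 2.5 mm, about 40 g. The point is its centre, 15 mm above its underside; z points up out of the open side.
- wide_can_center (a point): Wide aluminium drink can crushed flat end to end, a puck with folded sides, loose: 66 mm diameter, 32 mm high, about 25 g. The point is its centre, 16 mm above its underside; z is its round axis.
- slim_can_center (a point): Slim aluminium drink can crushed end to end, with folded sides, loose: 53 mm diameter, 48 mm high, about 25 g. The point is its centre, 24 mm above its underside; z is its round axis.
- square_tray: Square grey plastic drip tray, 86 x 86 mm outside, 80 x 80 mm inside. It is fixed to the shelf. Floor 3 mm thick, rim 3 mm thick, 8 mm high overall. Origin at the centre of its underside, on the shelf surface, z up; x and y along its sides.
- oblong_tray: Oblong grey plastic drip tray, 130 mm (its x) by 86 mm (its y) outside, 124 x 80 mm inside. It is fixed to the shelf. Floor 3 mm thick, rim 3 mm thick, 8 mm high overall. Origin at the centre of its underside, on the shelf surface, z up.
- large_dish: Large round grey plastic drip dish, 98 mm diameter outside, 92 mm inside. It is fixed to the shelf. Floor 3 mm thick, rim 3 mm thick, 8 mm high overall. Origin at the centre of its underside, on the shelf surface, z up.
- small_dish: Small round grey plastic drip dish, 76 mm diameter outside, 70 mm inside. It is fixed to the shelf. Floor 3 mm thick, rim 3 mm thick, 8 mm high overall. Origin at the centre of its underside, on the shelf surface, z up.
- pet_bottle_center (a point): Clear PET bottle with blue cap, empty and light, standing loose among the other things: 58 mm diameter, 165 mm high. To be left alone. The point is its centre, half-way up.
- wine_bottle_center (a point): Empty green glass wine bottle, standing loose at the right-hand far side: 74 mm diameter, 300 mm high. To be left alone. The point is its centre, half-way up.

How it is judged:
At the end, for the whole second after the job is handed in: Tall tin in square tray, fish tin in oblong tray (lengthways within 0.3 rad), wide can in large dish, slim can in small dish; both tins open side up; each centre within 15 mm horizontally of its tray's, axis within 0.06 rad of vertical, underside no more than 3 mm above the tray floor (horizontal distance between tall_tin_center and square_tray below 0.015 m and height (world z) of tall_tin_center below 0.0585 m and angle between each of tall_tin_center, fish_tin_center's own z axis and vertical below 0.06 rad and horizontal distance between fish_tin_center and oblong_tray below 0.015 m and height (world z) of fish_tin_center below 0.021 m and horizontal distance between wide_can_center and large_dish below 0.015 m and height (world z) of wide_can_center below 0.022 m and (angle between wide_can_center's own z axis and vertical below 0.06 rad or angle between wide_can_center's own z axis and vertical above 3.08 rad) and horizontal distance between slim_can_center and small_dish below 0.015 m and height (world z) of slim_can_center below 0.03 m and (angle between slim_can_center's own z axis and vertical below 0.06 rad or angle between slim_can_center's own z axis and vertical above 3.08 rad) and angle between the x axis of fish_tin_center and the x axis of oblong_tray, either way round below 0.3 rad); the robot touches nothing.
It fails at once if the PET bottle was knocked or moved (its centre by more than 30 mm) (distance of pet_bottle_center from where it was at the start of the episode above 0.03 m).
It fails at once if the wine bottle was knocked or moved (its centre by more than 30 mm) (distance of wine_bottle_center from where it was at the start of the episode above 0.03 m).
It also fails if it takes over 120 s, if anything falls off the work surface, if the arm or the gripper's body presses on something with over 40 N, if the wrist force passes 120 N, or if a joint passes its speed limit or range.

## Robot

A 6-joint arm with a two-finger parallel gripper is mounted at the origin on the work surface. World frame = base frame: x ahead of the robot, y to its left, z up, the work surface at z = 0. Lengths are in m, angles in rad, forces in N, time in s.
With the tool pointing down it reaches from about 0.325 to 0.925 m from the base axis. Payload 3.1 kg.
Tool frame: the origin (TCP) lies midway between the tips of the shut fingers; the grasp point (between the pads) lies 19 mm behind it (manip.grip_depth is the distance from the TCP to the grasp point, in m); z points along the fingers, x is the direction in which the jaws open and shut, and the axes are right-handed (so a half turn about z gives the same grasp; the last joint's range is limited). The gripper opens to 85 mm and grips with 20 to 120 N. Pads are 22 mm wide; open, the fingers measure 114 mm over their backs; the gripper's body (76 mm by 85 mm) begins 54 mm behind the grasp point. The pads swing forward as they close: fully open they stand 13 mm farther back than shut.
Start: joints at [-1.259, 0.217, 1.613, -0, 1.311, -0.112], TCP at [0.257, -0.57, 0.231] pointing down, gripper open.
Joint ranges: [-2.75, 2.75], [-0.78, 2.1], [0.31, 2.55], [-1.13, 4.27], [0.13, 2.63], [-2.58, 2.58]. Speed limits (rad/s): [2.79, 2.79, 3.14, 3.14, 3.14, 3.14].

## Interface

Orientations are given as a 3x3 rotation matrix whose columns are the frame's x, y, z axes.
In Python, from bench import manip gives the robot as it stands.
- The arm moves only by the tool servo_tool, never from a script. Its argument "moves" is a list of rows, each a list of 2 entries, a list of its own where there are three numbers: the shift along the tool's x, y, z in m, then the turn, a rotation vector about the tool's x, y, z in degrees. In form: [[[x, y, z], [ax, ay, az]], ...]. A call has 1 to 5 rows; each row is the pose to reach, as a shift and turn from the pose commanded when the call began, along the tool's axes at that moment; what a row does not reach only later rows make up. A row lasts 1/12 s, in which the tool goes at most 41.7 mm and 7.16 degrees, less where a joint would pass 70% of its speed; a pose out of reach is approached as far as the arm can. A call with a gripper value outside its range is refused whole. "grip" is the gripper command: -1 is shut, 1 is fully open, values between are in proportion, set as the call begins (left out, the last holds). The fingers move at their own pace and stop on an object; "newtons" is the grip in N (left out, the last holds). Time passes only in rows, so rows that repeat a pose let the fingers close. It gives the time, the measured TCP pose, the force and the opening at its end, in the units of the state.
- manip.get_obs(): the state, without advancing time (a new reading comes with each control period).
- manip.camera(name): name is "scene" or "top" or "wrist"; returns the picture (400x640x3 uint8, red, green, blue); there is no depth.
- manip.camera_info(name): a dict with "fov_y" (degrees; the focal length in pixels is half the picture's height over the tangent of half this angle, whatever the lens; pixels are square), "cx", "cy" (the principal point, pixels), "D" ([k1, k2, p1, p2, k3] as OpenCV has them; the pictures are not rectified), "position" and "rotation" of the camera in the world; the wrist camera has in their place "T_tool_cam" (4x4, takes a point from camera to tool coordinates, whose origin is the TCP and whose axes are the tool frame's). Camera axes: x right, y down, z forward; pixel columns grow to the right and rows downward; lengths in m; the calibration is good to about 2 mm. A picture is of the moment at which its call begins: read the wrist's pose just before it. camera_info takes no time and is no camera call.
- manip.job_done(): hands the job in, once; it reports no verdict.
Trained networks look in the newest picture that a camera, given by its name, has taken for a name from the list of things; names that differ only in an ending like _2 or _b are one class to them, and where a whole thing is asked for, a point or a joint stands for the part that bears it (a point fixed in the world has none). Each returns a list of dicts, best first, with "conf" (0 to 1); they miss things now and then, are a little off and sometimes report something else, mostly with a low value. They report only what shows in the picture. A call takes as long as a camera call.
- manip.search_frame(camera, target): "bbox" ([left, top, right, bottom] in pixels, round what is visible of it).
The state is a dict: "t": time; "qpos": joint angles; "joint_velocities": joint speeds; "joint_torque": joint torques, N m; "position": TCP position; "orientation": TCP orientation; "contact_force": force on the tool from outside, world axes, zero at the start; "torque": the same for the moment, N m; "opening": opening from 0.0 (shut) to 1.0 (fully open).
Only numpy, scipy, OpenCV 4.12 (cv2) and the standard library are available. Lean on these libraries where they do the work, as an engineer would, in place of code of your own. Each camera call takes 0.05 s, during which the arm holds its last target. There are 200 camera calls.

## Working session

There is one attempt and no reset: what is moved stays moved. The work goes in short steps, Python scripts to look and compute and a tool call to move; the robot and the scene stay as the last step left them, time stands still between calls to the robot, and variables do not carry over. Pictures are saved under pics/ and viewed, about 12 in all and at most 16, crops included, and the job is handed in when it is done.

Besides the shell and the picture viewer there is one more tool, called after ">>>" as name(argument=value, ...), one argument or row to a line, values as JSON. servo_tool: Moves the arm, as the interface text tells. Its arguments: {"type":"object","properties":{"moves":{"type":"array"},"grip":{"type":"number"},"newtons":{"type":"number"}},"required":["moves"]}

```bash
ls; mkdir -p pics
cat > h.py <<'E'
from bench import manip
import numpy as np, cv2
NAMES=["tall_tin_center","fish_tin_center","wide_can_center","slim_can_center","square_tray","oblong_tray","large_dish","small_dish","pet_bottle_center","wine_bottle_center"]
def cam(name,obs=None):
    i=manip.camera_info(name); f=200/np.tan(np.radians(i["fov_y"])/2)
    K=np.array([[f,0,i["cx"]],[0,f,i["cy"]],[0,0,1.]])
    if "T_tool_cam" in i:
        o=obs or manip.get_obs(); T=np.eye(4);T[:3,:3]=o["orientation"];T[:3,3]=o["position"]
        T=T@np.array(i["T_tool_cam"]); R,p=T[:3,:3],T[:3,3]
    else: R,p=np.array(i["rotation"]),np.array(i["position"])
    return K,np.array(i["D"],float),R,p
def ray(c,uv):
    K,D,R,p=c
    n=cv2.undistortPoints(np.array(uv,float).reshape(-1,1,2),K,D).reshape(-1,2)
    return np.c_[n,np.ones(len(n))]@R.T
def at_z(c,uv,z):
    d=ray(c,uv); p=c[3]; return p+d*((z-p[2])/d[:,2])[:,None]
def proj(c,X):
    K,D,R,p=c
    return cv2.projectPoints(np.array(X,float).reshape(-1,1,3),cv2.Rodrigues(R.T)[0],-R.T@p,K,D)[0].reshape(-1,2)
def tri(cs,uvs):
    A=0;b=0
    for c,uv in zip(cs,uvs):
        d=ray(c,[uv])[0];d/=np.linalg.norm(d);P=np.eye(3)-np.outer(d,d);A=A+P;b=b+P@c[3]
    return np.linalg.solve(A,b)
def snap(name,fn):
    o=manip.get_obs(); im=manip.camera(name); cv2.imwrite("pics/"+fn,im[:,:,::-1]); return im,cam(name,o)
E
python3 - <<'E'
from h import *
for n in ["scene","top"]:
    im,c=snap(n,n+"0.png"); print(n,c[3].round(3),c[2].round(2).tolist(),c[0][0,0],c[1])
    for t in NAMES:
        for d in manip.search_frame(n,t)[:2]: print(n,t,np.round(d["bbox"]),round(d["conf"],2))
print(np.array(manip.camera_info("wrist")["T_tool_cam"]).round(3).tolist())
E
```

```text
pics
scene [1.102 0.521 0.7  ] [[-0.74, 0.39, -0.55], [0.67, 0.43, -0.6], [0.01, -0.81, -0.58]] 410.42323364264956 [-0.10353725  0.          0.          0.          0.        ]
scene tall_tin_center [320. 164. 338. 210.] 0.92
scene fish_tin_center [403. 243. 448. 282.] 0.9
scene wide_can_center [341. 269. 368. 295.] 0.59
scene wide_can_center [226. 200. 284. 233.] 0.33
scene slim_can_center [293. 226. 311. 252.] 0.95
scene square_tray [372. 307. 429. 357.] 0.98
scene oblong_tray [226. 201. 283. 234.] 0.96
scene large_dish [276. 169. 306. 189.] 0.92
scene small_dish [359. 224. 388. 246.] 0.7
scene pet_bottle_center [478. 250. 514. 317.] 0.78
scene wine_bottle_center [210.  90. 239. 194.] 0.87
scene wine_bottle_center [340. 268. 368. 295.] 0.7
top [ 0.375 -0.051  0.995] [[-0.02, -0.98, 0.19], [-1.0, 0.02, 0.01], [-0.01, -0.19, -0.98]] 378.75519936740056 [0.0165909 0.        0.        0.        0.       ]
top tall_tin_center [360. 232. 389. 261.] 0.68
top fish_tin_center [221. 227. 253. 268.] 0.63
top wide_can_center [254. 173. 280. 196.] 0.65
top wide_can_center [222. 229. 253. 270.] 0.62
top slim_can_center [320. 167. 338. 190.] 0.51
top square_tray [187. 162. 228. 198.] 0.62
top oblong_tray [381. 149. 417. 198.] 0.83
top large_dish [414. 227. 453. 263.] 0.8
top small_dish [288. 232. 319. 260.] 0.62
top small_dish [359. 231. 388. 264.] 0.45
top pet_bottle_center [139. 235. 181. 261.] 0.93
top wine_bottle_center [455. 137. 528. 196.] 0.8
[[1.0, -0.0, 0.0, -0.0], [0.0, 0.955, 0.298, -0.076], [-0.0, -0.298, 0.955, -0.144], [0.0, 0.0, 0.0, 1.0]]
```

```bash
python3 -c "
import cv2,numpy as np
a=cv2.imread('pics/scene0.png');b=cv2.imread('pics/top0.png');print(a.shape)"
```

```text
(400, 640, 3)
```

View pics/scene0.png

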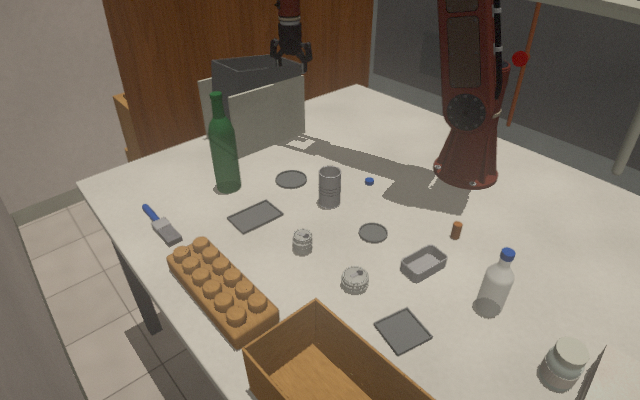

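View pics/top0.png

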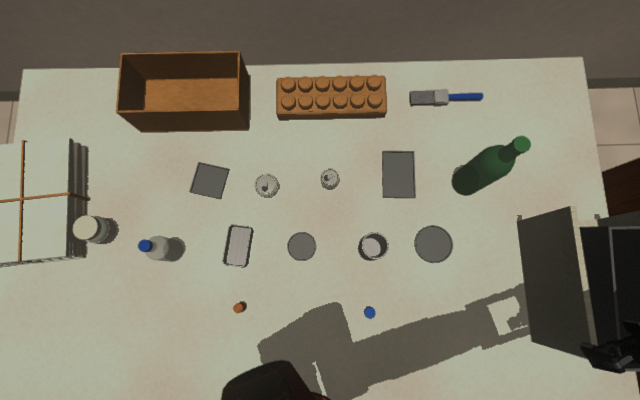

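Both views agree with the detections: in the scene view, tall tin at (329,187), fish tin (425,262), wide can (355,281), slim can (302,240). In the top view, the trays are dark grey at (209,180), (398,174), (433,244) and (302,246). Next I fit poses to both views.

```bash
cat > fit.py <<'E'
from h import *
from scipy.optimize import least_squares
B={"tall":([320,164,338,210],[360,232,389,261],'c',.031,.105),"fish":([403,243,448,282],[221,227,253,268],'r',(.105,.06),.03),
"wide":([341,269,368,295],[254,173,280,196],'c',.033,.032),"slim":([293,226,311,252],[320,167,338,190],'c',.0265,.048),
"square":([372,307,429,357],[187,162,228,198],'r',(.086,.086),.008),"oblong":([226,201,283,234],[381,149,417,198],'r',(.13,.086),.008),
"large":([276,169,306,189],[414,227,453,263],'c',.049,.008),"small":([359,224,388,246],[288,232,319,260],'c',.038,.008),
"pet":([478,250,514,317],[139,235,181,261],'c',.029,.165),"wine":([210,90,239,194],[455,137,528,196],'c',.037,.3)}
cs=[cam("scene"),cam("top")]
def pts(k,s,h):
    if k=='c':
        a=np.linspace(0,2*np.pi,24); q=np.c_[s*np.cos(a),s*np.sin(a)]
    else: q=np.array([[i*s[0]/2,j*s[1]/2] for i in(1,-1) for j in(1,-1)])
    return np.r_[np.c_[q,0*q[:,0]],np.c_[q,0*q[:,0]+h]]
if __name__=="__main__":
    for n,(b1,b2,k,s,h) in B.items():
        P=pts(k,s,h)
        def bb(x,y,z,c,t=0):
            R=cv2.Rodrigues(np.array([0,0,t]))[0]
            u=proj(c,P@R.T+[x,y,z]); return np.r_[u.min(0),u.max(0)]
        best=None
        for t0 in ([0,.5,1,1.5,2,2.5] if k=='r' else [0]):
            x0=at_z(cs[1],[[(b2[0]+b2[2])/2,(b2[1]+b2[3])/2]],h/2)[0]
            f=lambda v:np.r_[bb(v[0],v[1],v[2],cs[0],v[3])-b1,bb(v[0],v[1],v[2],cs[1],v[3])-b2]
            r=least_squares(f,[x0[0],x0[1],0,t0],loss='soft_l1',x_scale=[.01,.01,.01,.1])
            if best is None or r.cost<best.cost: best=r
        print(n,best.x.round(3),"r",np.hypot(*best.x[:2]).round(3),"res",best.fun.round(1))
E
python3 fit.py
python3 - <<'E'
from h import *
im=cv2.imread("pics/top0.png"); c=cam("top")
g=cv2.cvtColor(im,cv2.COLOR_BGR2GRAY)
for n,b in {"square":[187,162,228,198],"oblong":[381,149,417,198],"fish":[221,225,255,270],"small":[286,230,319,262],"large":[412,223,455,265]}.items():
    x0,y0,x1,y1=[b[0]-4,b[1]-4,b[2]+4,b[3]+4]
    m=(g[y0:y1,x0:x1]<130).astype(np.uint8)
    cc=max(cv2.findContours(m,0,cv2.CHAIN_APPROX_NONE)[0],key=cv2.contourArea)+[x0,y0]
    w=at_z(c,cc.reshape(-1,2),.008 if n!="fish" else .03)[:,:2]
    (p,s,a)=cv2.minAreaRect((w*1000).astype(np.float32)); print(n,np.round(p,1),np.round(s,1),round(a,1))
E
```

```text
tall [ 0.446 -0.176 -0.003  0.049] r 0.479 res [-2.7  1.4  1.8 -1.5 -0.8  0.3  0.6 -0.3]
fish [ 0.452  0.172 -0.002  0.154] r 0.484 res [-0.1 -2.3 -0.1  3.4  0.5 -1.  -0.6  3.1]
wide [ 0.619  0.097 -0.01  -0.021] r 0.627 res [-2.  -2.2  0.7  3.2 -0.2 -0.7  0.1  2.9]
slim [ 0.629 -0.071  0.006  0.158] r 0.633 res [-1.5 -1.1  2.6  1.9 -0.9 -0.5  1.7  0.6]
square [0.643 0.255 0.003 1.851] r 0.692 res [ 0.8 -0.5  0.4  0.6  1.7 -3.2  0.3  0.2]
oblong [ 0.646 -0.26  -0.004  3.008] r 0.696 res [-0.4 -1.2 -0.7  0.6 -0.2 -0.1 -0.3  1.2]
large [ 0.452 -0.338 -0.003 -0.018] r 0.565 res [-0.6  0.5  1.  -0.3  0.3 -1.  -0.1  0.8]
small [ 0.455  0.005 -0.01   0.066] r 0.455 res [-1.3  0.3 -1.1 -0.5 -0.3  0.2 -2.5  1.3]
pet [ 0.45   0.337 -0.026 -0.153] r 0.562 res [-8.2 -1.   3.8  5.8 -0.5 -0.6  8.8  1.8]
wine [ 0.601 -0.427 -0.01  -0.021] r 0.737 res [-1.   0.2  8.7  0.8 -7.9 -0.9  7.7  6.9]
square [637.7 252.3] [88.8 87.7] 75.9
oblong [ 644.3 -256.4] [ 87.9 128.8] 88.1
fish [458.8 166.1] [ 65.4 105. ] 81.6
small [456.   7.] [73.  72.5] 88.9
large [ 455.9 -335.2] [98.5 95.7] 88.9
```

```bash
cat >> h.py <<'E'
def go(x,y,z,yawdeg):
    """shift and turn in tool axes from current pose to TCP xyz, tool down, jaw axis at yaw (mod 180, nearest)"""
    o=manip.get_obs(); R=np.array(o["orientation"]); p=np.array(o["position"])
    s=(R.T@(np.array([x,y,z])-p)*1000).round(1)
    best=None
    for k in (0,180):
        a=np.radians(yawdeg+k); xx=np.array([np.cos(a),np.sin(a),0]); zz=np.array([0,0,-1.])
        Rt=np.c_[xx,np.cross(zz,xx),zz]; r=np.degrees(cv2.Rodrigues(R.T@Rt)[0].ravel())
        if best is None or np.linalg.norm(r)<np.linalg.norm(best): best=r
    print("t",round(o["t"],2),"pos",p.round(3),"yaw",np.degrees(np.arctan2(R[1,0],R[0,0])).round(1),"q",np.round(o["qpos"],2),"open",round(o["opening"],3),"F",np.round(o["contact_force"],1))
    print("-> shift mm",s,"turn deg",best.round(1))
E
python3 - <<'E'
from h import *
go(.446,-.172,.25,90)
print(np.array(manip.get_obs()["orientation"]).round(3).tolist())
print(at_z(cam("top"),[[467,180]],0.02))
E
```

```text
t 1.1 pos [ 0.257 -0.57   0.231] yaw -65.7 q [-1.26  0.22  1.61  0.    1.31 -0.11] open 0.999 F [ 0.  -0.6  0.3]
-> shift mm [-284.8 -335.8  -18.7] turn deg [-0.   0.  24.3]
[[0.411, -0.912, -0.0], [-0.912, -0.411, 0.0], [-0.0, -0.0, -1.0]]
[[ 0.61981228 -0.43379313  0.02      ]]
```

>>> servo_tool(
  moves=[
    [[0,0,-0.04],[0,0,0]],
    [[-0.02,-0.025,-0.07],[0,0,0]],
    [[-0.045,-0.053,-0.07],[0,0,6]],
    [[-0.07,-0.083,-0.07],[0,0,12]],
    [[-0.095,-0.112,-0.07],[0,0,18]],
  ],
  grip=1,
  newtons=25,
)

```text
t: 1.52
position: [0.3207, -0.4363, 0.3026]
orientation: [[0.103, -0.995, 0.002], [-0.995, -0.103, -0.002], [0.002, -0.001, -1.0]]
contact_force: [1.5, 0.5, 0.4]
opening: 1.001
```

```bash
python3 -c "
from h import *
go(.446,-.172,.26,90)"
```

```text
t 1.52 pos [ 0.321 -0.436  0.303] yaw -84.1 q [-1.07 -0.01  1.73  0.    1.42  0.4 ] open 1.001 F [1.5 0.5 0.4]
-> shift mm [-250.  -151.8   42.3] turn deg [-0.1 -0.1  5.9]
```

>>> servo_tool(
  moves=[
    [[-0.035,-0.019,0],[0,0,5.9]],
    [[-0.07,-0.038,0],[0,0,5.9]],
    [[-0.105,-0.057,0],[0,0,5.9]],
    [[-0.14,-0.076,0],[0,0,5.9]],
    [[-0.175,-0.095,0],[0,0,5.9]],
  ],
)

```text
t: 1.93
position: [0.3957, -0.2509, 0.3016]
orientation: [[0.006, -1.0, 0.001], [-1.0, -0.006, -0.001], [0.001, -0.001, -1.0]]
contact_force: [1.4, 0.5, 0.5]
opening: 0.998
```

>>> servo_tool(
  moves=[
    [[-0.035,-0.019,0],[0,0,0]],
    [[-0.055,-0.05,0.01],[0,0,0]],
    [[-0.055,-0.05,0.02],[0,0,0]],
    [[-0.055,-0.05,0.02],[0,0,0]],
  ],
)

```text
t: 2.27
position: [0.4446, -0.1954, 0.2791]
orientation: [[0.011, -1.0, -0.004], [-1.0, -0.011, 0.002], [-0.002, 0.004, -1.0]]
contact_force: [-0.9, 0.6, -0.2]
opening: 1.002
```

Run:
```python
from h import *
go(.446,-.172,.26,90)
im,c=snap("wrist","w1.png")
for t in NAMES:
    for d in manip.search_frame("wrist",t)[:1]: print(t,np.round(d["bbox"]),round(d["conf"],2))
print(c[0][0,0],c[1])
```

```text
t 2.27 pos [ 0.445 -0.195  0.279] yaw -89.4 q [-0.56 -0.12  1.88 -0.    1.39  1.  ] open 1.002 F [-0.9  0.6 -0.2]
-> shift mm [-23.4  -1.7  19.2] turn deg [0.2 0.1 0.6]
tall_tin_center [266. 136. 327. 205.] 0.76
fish_tin_center [  3. 104.  80. 190.] 0.88
wide_can_center [ 34.   0. 107.  43.] 0.62
slim_can_center [185.   0. 239.  32.] 0.61
oblong_tray [337.   0. 408.  57.] 0.69
large_dish [385. 121. 456. 190.] 0.78
small_dish [144. 123. 203. 178.] 0.76
wine_bottle_center [487.   2. 638.  56.] 0.86
299.66440174975975 [0.01578777 0.         0.         0.         0.        ]
```

View pics/w1.png

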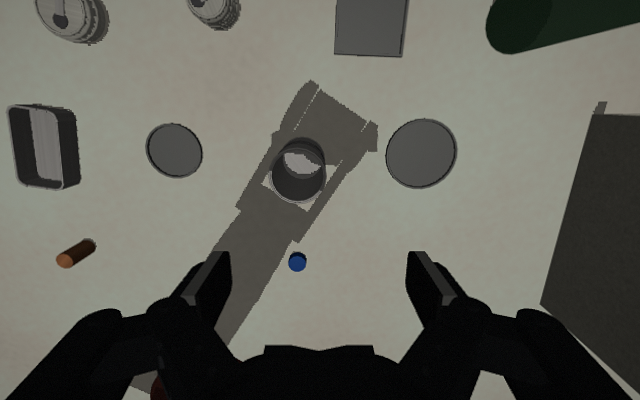

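The tin stands at (298,170), the small dish at (174,150), the large dish at (421,153) and the fish tin at (43,147), all as detected. I'll fold this view into the fit.

Run:
```python
from fit import *
# use the wrist pose of picture (arm still there)
c=cam("wrist")
W={"tall":[266,136,327,205],"fish":[3,104,80,190],"large":[385,121,456,190],"small":[144,123,203,178]}
C=cs+[c]
for n,bw in W.items():
    b1,b2,k,s,h=B[n]; P=pts(k,s,h); bs=[b1,b2,bw]; res=[]
    w=np.array([1/2.5,1/2.5,1/1.5])
    def bb(v,c):
        R=cv2.Rodrigues(np.array([0,0,-.147 if k=='r' else 0]))[0]
        u=proj(c,P@R.T+v); return np.r_[u.min(0),u.max(0)]
    x0=at_z(cs[1],[[(b2[0]+b2[2])/2,(b2[1]+b2[3])/2]],h/2)[0]; x0[2]=0
    for use in ([0,1,2],[2]):
        f=lambda v:np.concatenate([(bb(v,C[i])-bs[i])*w[i] for i in use])
        r=least_squares(f,x0,loss='soft_l1',x_scale=.01); print(n,use,r.x.round(4),(r.fun).round(1))
```

```text
Traceback (most recent call last):
cv2.error: OpenCV(4.12.0) /io/opencv/modules/calib3d/src/calibration_base.cpp:151: error: (-210:Unsupported format or combination of formats) The matrices must have 32f or 64f data type in function 'Rodrigues'
```

```bash
cat >> fit.py <<'E'
def wfit(n,views,yaw=0.,z=None):
    """views: list of (cam,bbox,sigma); fits base-centre position"""
    _,b2,k,s,h=B[n]; P=pts(k,s,h)@cv2.Rodrigues(np.array([0,0,float(yaw)]))[0].T
    x0=at_z(cs[1],[[(b2[0]+b2[2])/2,(b2[1]+b2[3])/2]],h/2)[0]; x0[2]=0
    def f(v):
        v=np.array(v) if z is None else np.r_[v,z]; o=[]
        for c,b,sg in views:
            u=proj(c,P+v); d=(np.r_[u.min(0),u.max(0)]-b)/sg
            m=np.array([b[0]>2,b[1]>2,b[2]<637,b[3]<397]); o.append(d*m)
        return np.concatenate(o)
    r=least_squares(f,x0 if z is None else x0[:2],loss='soft_l1',x_scale=.01); return r.x.round(4),r.fun.round(1)
E
python3 - <<'E'
from fit import *
c=cam("wrist"); 
W={"tall":[266,136,327,205],"fish":[3,104,80,190],"large":[385,121,456,190],"small":[144,123,203,178]}
for n,b in W.items():
    y=-.147 if n=="fish" else 0
    print(n,*wfit(n,[(cs[0],B[n][0],2.5),(cs[1],B[n][1],2.5),(c,b,1.5)],y)); print("  wrist z=0",*wfit(n,[(c,b,1.5)],y,0.))
go(.446,-.172,.15,90)
E
```

```text
tall [ 0.4462 -0.1738  0.0067] [-0.9 -0.5  0.9 -1.6 -0.5 -0.1  0.2 -0.3  1.   0.8 -1.3 -0.7]
  wrist z=0 [ 0.4445 -0.1736] [ 1.6  1.3 -1.6 -1.1]
fish [4.608e-01 1.713e-01 3.000e-04] [-2.2 -0.1  0.5  1.  -0.2 -1.6  0.  -0.3  0.2 -0.1 -0.1  0.9]
  wrist z=0 [0.4615 0.1714] [ 0.1 -0.5 -0.1  0.6]
large [ 0.4503 -0.3423 -0.0046] [-0.3  0.1  0.3 -0.3  0.7 -0.   0.5  0.7 -0.2 -0.2 -0.2 -0.1]
  wrist z=0 [ 0.4507 -0.3411] [-0.3 -0.3  0.3  0.3]
small [ 0.4559  0.0069 -0.0047] [-0.3 -0.3 -0.2 -0.6 -0.5 -0.2 -1.3  0.3  0.7  0.1 -0.5 -0.3]
  wrist z=0 [0.4565 0.0048] [ 0.4 -0.  -0.4 -0. ]
t 2.82 pos [ 0.445 -0.198  0.282] yaw -89.7 q [-0.56 -0.12  1.87 -0.    1.39  1.  ] open 1.0 F [-0.4 -0.3 -0.6]
-> shift mm [-26.   -1.3 131.6] turn deg [-0.  -0.   0.3]
```

>>> servo_tool(
  moves=[
    [[-0.025,-0.001,0.02],[0,0,0.3]],
    [[-0.025,-0.001,0.055],[0,0,0.3]],
    [[-0.025,-0.001,0.09],[0,0,0.3]],
    [[-0.025,-0.001,0.125],[0,0,0.3]],
    [[-0.025,-0.001,0.15],[0,0,0.3]],
  ],
)

```text
t: 3.23
position: [0.4443, -0.1716, 0.1285]
orientation: [[0.001, -1.0, -0.003], [-1.0, -0.001, 0.001], [-0.001, 0.003, -1.0]]
contact_force: [-0.1, -0.7, -0.6]
opening: 0.998
```

>>> servo_tool(
  moves=[
    [[0,0,0.035],[0,0,0]],
    [[0,0,0.065],[0,0,0]],
    [[0,0,0.081],[0,0,0]],
    [[0,0,0.081],[0,0,0]],
  ],
)

```text
t: 3.57
position: [0.4421, -0.1704, 0.0461]
orientation: [[0.001, -1.0, -0.008], [-1.0, -0.001, 0.005], [-0.005, 0.008, -1.0]]
contact_force: [-1.3, 0.0, -1.0]
opening: 1.001
```

Run:
```python
from fit import *
go(.4453,-.1737,.05,90)
snap("wrist","w2.png")
```

```text
t 3.57 pos [ 0.442 -0.17   0.046] yaw -89.9 q [-0.52  0.16  2.08 -0.    0.91  1.05] open 1.001 F [-1.3  0.  -1. ]
-> shift mm [ 3.2 -3.2 -3.9] turn deg [0.5 0.3 0.1]
```

View pics/w2.png

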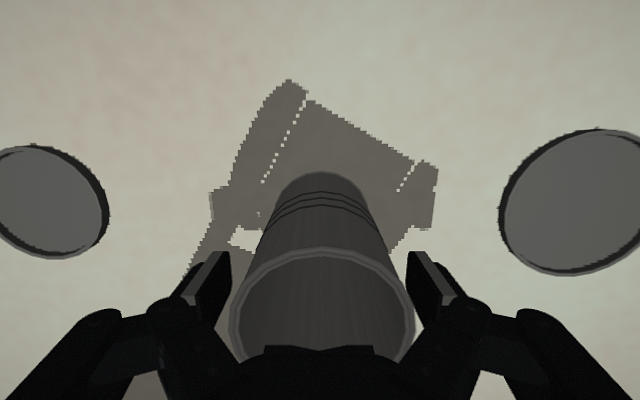

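The tin's mouth (columns 230–413) is centred between the pads (222–415), so I close and lift.

>>> servo_tool(
  moves=[
    [[0,0,0],[0,0,0]],
    [[0,0,0],[0,0,0]],
    [[0,0,0],[0,0,0]],
    [[0,0,0],[0,0,0]],
    [[0,0,0],[0,0,0]],
  ],
  grip=-1,
  newtons=25,
)

```text
t: 4.03
position: [0.4478, -0.1735, 0.0525]
orientation: [[0.001, -1.0, 0.004], [-1.0, -0.001, -0.002], [0.002, -0.004, -1.0]]
contact_force: [0.5, -0.3, 7.8]
opening: 0.728
```

>>> servo_tool(
  moves=[
    [[0,0,0],[0,0,0]],
    [[0,0,0],[0,0,0]],
    [[0,0,-0.02],[0,0,0]],
    [[0,0,-0.05],[0,0,0]],
    [[0,0,-0.08],[0,0,0]],
  ],
)

```text
t: 4.45
position: [0.4444, -0.1716, 0.1302]
orientation: [[0.001, -1.0, -0.003], [-1.0, -0.001, 0.002], [-0.002, 0.003, -1.0]]
contact_force: [1.2, -0.1, 0.2]
opening: 0.735
```

Run:
```python
from fit import *
go(.64,.253,.14,90)
```

```text
t 4.45 pos [ 0.444 -0.172  0.13 ] yaw -89.9 q [-0.52  0.02  2.04 -0.    1.09  1.05] open 0.735 F [ 1.2 -0.1  0.2]
-> shift mm [-424.3 -196.2   -9.7] turn deg [0.2 0.1 0.1]
```

>>> servo_tool(
  moves=[
    [[-0.02,-0.01,-0.01],[0,0,0]],
    [[-0.05,-0.024,-0.01],[0,0,0]],
    [[-0.082,-0.038,-0.01],[0,0,0]],
    [[-0.114,-0.053,-0.01],[0,0,0]],
    [[-0.146,-0.068,-0.01],[0,0,0]],
  ],
)

```text
t: 4.87
position: [0.5139, -0.0249, 0.1408]
orientation: [[0.001, -1.0, 0.001], [-1.0, -0.001, -0.0], [0.0, -0.001, -1.0]]
contact_force: [1.6, -0.1, -1.1]
opening: 0.736
```

>>> servo_tool(
  moves=[
    [[-0.032,-0.015,0],[0,0,0]],
    [[-0.064,-0.03,0],[0,0,0]],
    [[-0.096,-0.045,0],[0,0,0]],
    [[-0.128,-0.06,0],[0,0,0]],
    [[-0.16,-0.075,0],[0,0,0]],
  ],
)

```text
t: 5.28
position: [0.5885, 0.1356, 0.1403]
orientation: [[0.002, -1.0, -0.0], [-1.0, -0.002, -0.0], [0.0, 0.0, -1.0]]
contact_force: [1.3, -0.7, -0.0]
opening: 0.732
```

>>> servo_tool(
  moves=[
    [[-0.03,-0.014,0],[0,0,0]],
    [[-0.058,-0.027,0],[0,0,0]],
    [[-0.078,-0.037,0],[0,0,0]],
    [[-0.078,-0.037,0],[0,0,0]],
  ],
)

```text
t: 5.62
position: [0.6266, 0.2161, 0.1406]
orientation: [[0.005, -1.0, 0.002], [-1.0, -0.005, 0.002], [-0.002, -0.002, -1.0]]
contact_force: [-0.8, 0.0, -0.4]
opening: 0.735
```

Run:
```python
from fit import *
go(.64,.253,.14,90)
im,c=snap("wrist","w3.png")
for n,t in [("square","square_tray"),("wide","wide_can_center"),("slim","slim_can_center"),("fish","fish_tin_center"),("small","small_dish")]:
    for d in manip.search_frame("wrist",t)[:1]:
        print(t,np.round(d["bbox"]),round(d["conf"],2))
        y={"square":-.245,"fish":-.147}.get(n,0)
        try: print("  ",*wfit(n,[(c,d["bbox"],1.5)],y,0.),*wfit(n,[(cs[0],B[n][0],2.5),(cs[1],B[n][1],2.5),(c,d["bbox"],1.5)],y))
        except Exception as e: print(e)
```

```text
t 5.62 pos [0.627 0.216 0.141] yaw -89.7 q [0.23 0.38 1.59 0.   1.17 1.79] open 0.735 F [-0.8  0.  -0.4]
-> shift mm [-36.8 -13.6   0.8] turn deg [-0.1  0.1  0.3]
square_tray [226. 121. 333. 216.] 0.89
   [0.6371 0.2549] [-0.4 -1.3  0.3  7.5] [ 0.6391  0.2553 -0.0056] [ 0.3  0.5  1.4  0.7  0.8 -0.1  0.4  0.5  0.4 -2.9 -0.1  4.9]
wide_can_center [409. 166. 487. 236.] 0.6
   [0.6157 0.0987] [-3.3 -1.6  1.5  3.5] [ 0.6125  0.091  -0.0163] [-0.7 -1.2  0.3  0.8  0.9  0.9  0.9  2.3 -1.4 -1.6  0.4  0.7]
slim_can_center [597. 161. 640. 221.] 0.59
   [ 0.633  -0.0791] [-0.  -5.7  0.   2.8] [ 0.6301 -0.076   0.0039] [-1.3 -0.4  0.3  0.7  0.5 -0.4  1.5  0.1 -0.4 -3.2  0.   6.2]
fish_tin_center [150. 353. 204. 400.] 0.64
   [0.3655 0.3791] [-2.   0.1  5.7  0. ] [0.4589 0.3104 0.0946] [ 21.1  -0.6  26.7   3.2 -29.2  -3.1 -26.1   0.1  -0.1  -0.1  28.7   0. ]
small_dish [501. 307. 542. 362.] 0.65
   [0.452  0.0007] [-18.9  -1.2   3.    2.6] [ 0.4501 -0.     -0.0059] [ -0.5  -1.   -0.5  -1.4   0.5   0.7  -0.2   1.2 -20.3  -2.4   0.7   0.6]
```

View pics/w3.png

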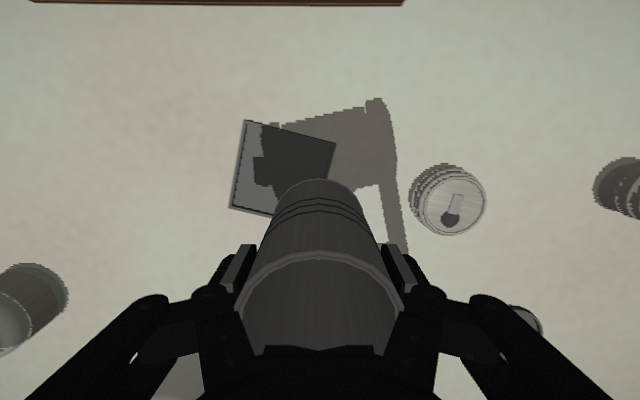

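The tin hangs straight, with the square tray ahead-left at (283,165). Its fitted position is (0.638, 0.254). I lower the tin there.

>>> servo_tool(
  moves=[
    [[-0.025,-0.008,0],[0,0,0.3]],
    [[-0.038,-0.0115,0.01],[0,0,0.3]],
    [[-0.038,-0.0115,0.035],[0,0,0.3]],
    [[-0.038,-0.0115,0.06],[0,0,0.3]],
    [[-0.038,-0.0115,0.075],[0,0,0.3]],
  ],
)

```text
t: 6.33
position: [0.635, 0.2486, 0.0627]
orientation: [[-0.005, -1.0, -0.003], [-1.0, 0.005, -0.001], [0.001, 0.003, -1.0]]
contact_force: [-0.5, -1.1, -0.6]
opening: 0.726
```

>>> servo_tool(
  moves=[
    [[0,0,0.006],[0,0,0]],
    [[0,0,0.011],[0,0,0]],
    [[0,0,0.012],[0,0,0]],
    [[0,0,0.012],[0,0,0]],
  ],
)

```text
t: 6.67
position: [0.6376, 0.2492, 0.0557]
orientation: [[-0.005, -1.0, 0.001], [-1.0, 0.005, -0.0], [0.0, -0.001, -1.0]]
contact_force: [-2.8, -2.1, 5.0]
opening: 0.737
```

Run:
```python
from fit import *
go(.638,.254,.053,90)
```

```text
t 6.67 pos [0.638 0.249 0.056] yaw -90.3 q [ 0.27  0.52  1.57 -0.    1.05  1.85] open 0.737 F [-2.8 -2.1  5. ]
-> shift mm [-4.8 -0.4  2.7] turn deg [-0.1 -0.  -0.3]
```

>>> servo_tool(
  moves=[
    [[0,0,0],[0,0,0]],
    [[0,0,0],[0,0,0]],
    [[0,0,0],[0,0,0]],
    [[0,0,-0.03],[0,0,0]],
    [[0,0,-0.065],[0,0,0]],
  ],
  grip=1,
)

```text
t: 7.08
position: [0.6331, 0.2488, 0.114]
orientation: [[-0.004, -1.0, -0.009], [-1.0, 0.004, -0.002], [0.003, 0.009, -1.0]]
contact_force: [0.4, 0.2, 0.4]
opening: 1.001
```

>>> servo_tool(
  moves=[
    [[0,0,-0.035],[0,0,0]],
    [[0.035,0,-0.065],[0,0,0]],
    [[0.07,0.007,-0.085],[0,0,0]],
    [[0.105,0.014,-0.085],[0,0,0]],
    [[0.125,0.02,-0.085],[0,0,0]],
  ],
)

```text
t: 7.5
position: [0.6177, 0.1218, 0.2067]
orientation: [[-0.005, -1.0, 0.006], [-1.0, 0.005, -0.001], [0.001, -0.006, -1.0]]
contact_force: [0.0, 0.9, -0.9]
opening: 1.0
```

Run:
```python
from fit import *
go(.616,.096,.2,90)
im,c=snap("wrist","w4.png")
for n,t in [("tall","tall_tin_center"),("square","square_tray"),("wide","wide_can_center"),("slim","slim_can_center")]:
    for d in manip.search_frame("wrist",t)[:1]:
        print(t,np.round(d["bbox"]),round(d["conf"],2))
        y={"square":-.245,"fish":-.147}.get(n,0)
        print("  ",*wfit(n,[(c,d["bbox"],1.5)],y,0.003 if n=="tall" else 0.))
```

```text
t 7.5 pos [0.618 0.122 0.207] yaw -90.3 q [ 0.08  0.24  1.63 -0.    1.26  1.66] open 1.0 F [ 0.   0.9 -0.9]
-> shift mm [25.8  1.6  6.7] turn deg [-0.3 -0.1 -0.3]
tall_tin_center [124. 131. 237. 215.] 0.75
   [0.6349 0.2509] [ 0.7  0.4 -1.6 -0.4]
square_tray [167. 108. 248. 200.] 0.76
   [0.6387 0.2512] [-2.   0.4  1.8 -0.4]
wide_can_center [311. 146. 371. 203.] 0.86
   [0.6179 0.0968] [-0.1 -1.8  0.1  2.1]
slim_can_center [463. 140. 534. 194.] 0.58
   [ 0.6287 -0.0728] [-1.7 -0.4  1.1  0.5]
```

View pics/w4.png

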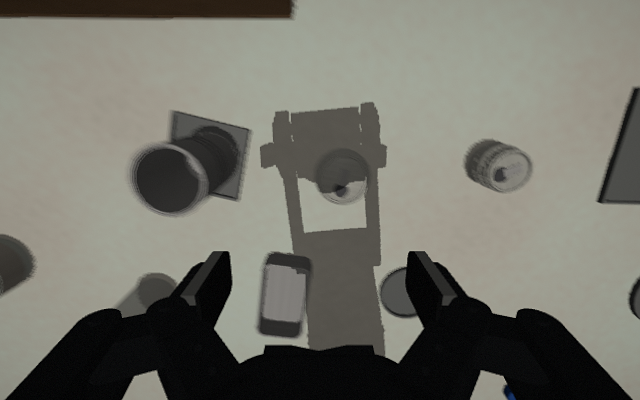

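The tin stands in the square tray, base at (208,155), 4 mm from the tray's centre. The wide can is at (342,175), fitted (0.617, 0.097), and is next.

>>> servo_tool(
  moves=[
    [[0.015,0.001,0.03],[0,0,0]],
    [[0.025,0.001,0.065],[0,0,0]],
    [[0.025,0.001,0.1],[0,0,0]],
    [[0.025,0.001,0.13],[0,0,0]],
    [[0.025,0.001,0.15],[0,0,0]],
  ],
)

```text
t: 8.17
position: [0.6126, 0.1013, 0.0488]
orientation: [[-0.002, -1.0, -0.006], [-1.0, 0.002, 0.0], [-0.0, 0.006, -1.0]]
contact_force: [-1.2, 0.8, -0.7]
opening: 0.997
```

>>> servo_tool(
  moves=[
    [[0,0,0.02],[0,0,0]],
    [[0,0,0.03],[0,0,0]],
    [[0,0,0.03],[0,0,0]],
  ],
)

```text
t: 8.42
position: [0.6124, 0.1011, 0.0195]
orientation: [[-0.002, -1.0, -0.007], [-1.0, 0.002, -0.0], [0.0, 0.007, -1.0]]
contact_force: [-1.0, 0.4, -0.4]
opening: 0.999
```

Run:
```python
from fit import *
go(.617,.097,.008,90)
im,c=snap("wrist","w5.png")
```

```text
t 8.42 pos [0.612 0.101 0.02 ] yaw -90.1 q [0.05 0.46 1.73 0.   0.95 1.62] open 0.999 F [-1.   0.4 -0.4]
-> shift mm [ 4.1 -4.7 11.5] turn deg [ 0.4 -0.  -0.1]
```

View pics/w5.png

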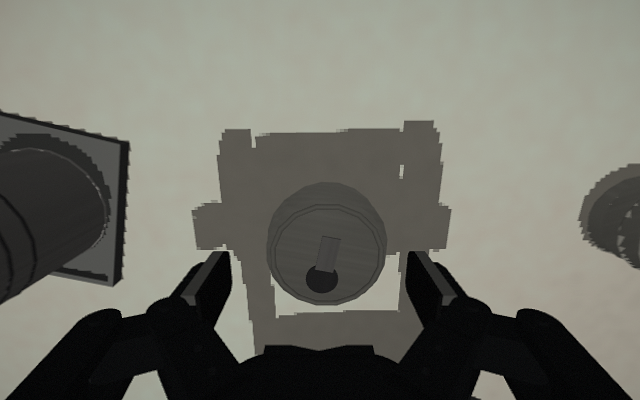

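Run:
```python
from fit import *
c=cam("wrist"); o=manip.get_obs(); print(at_z(c,[[328,255],[268,255],[387,255],[328,206],[328,304]],.032).round(4))
go(.617,.097,.008,90)
```

```text
[[0.6185 0.0966 0.032 ]
 [0.6185 0.1264 0.032 ]
 [0.6184 0.0672 0.032 ]
 [0.6443 0.0968 0.032 ]
 [0.5897 0.0964 0.032 ]]
t 8.47 pos [0.614 0.101 0.022] yaw -90.1 q [0.05 0.46 1.73 0.   0.95 1.62] open 0.998 F [0.3 0.1 0.4]
-> shift mm [ 4.  -3.1 13.6] turn deg [ 0.2  0.  -0.1]
```

The can (columns 268–387) is about 4 mm right of centre and 4 mm ahead. I correct that, lower and close.

>>> servo_tool(
  moves=[
    [[0.004,-0.004,0.004],[0,0,0]],
    [[0.004,-0.004,0.013],[0,0,0]],
    [[0.004,-0.004,0.013],[0,0,0]],
  ],
)

```text
t: 8.72
position: [0.6197, 0.0958, 0.0103]
orientation: [[-0.004, -1.0, 0.001], [-1.0, 0.004, 0.0], [-0.0, -0.001, -1.0]]
contact_force: [-1.2, 0.2, -1.0]
opening: 0.998
```

>>> servo_tool(
  moves=[
    [[0,0,0],[0,0,0]],
    [[0,0,0],[0,0,0]],
    [[0,0,0],[0,0,0]],
    [[0,0,0],[0,0,0]],
    [[0,0,0],[0,0,0]],
  ],
  grip=-1,
  newtons=25,
)

```text
t: 9.13
position: [0.6197, 0.0959, 0.011]
orientation: [[-0.004, -1.0, 0.001], [-1.0, 0.004, 0.0], [-0.0, -0.001, -1.0]]
contact_force: [-0.1, -0.5, 1.8]
opening: 0.757
```

>>> servo_tool(
  moves=[
    [[0,0,0],[0,0,0]],
    [[0,0,-0.03],[0,0,0]],
    [[0,0,-0.065],[0,0,0]],
    [[0,0,-0.1],[0,0,0]],
    [[0,0,-0.12],[0,0,0]],
  ],
)

```text
t: 9.55
position: [0.621, 0.0961, 0.1344]
orientation: [[-0.004, -1.0, 0.005], [-1.0, 0.004, 0.0], [-0.0, -0.005, -1.0]]
contact_force: [1.7, -0.8, 1.3]
opening: 0.762
```

Run:
```python
from fit import *
go(.4505,-.341,.13,90)
```

```text
t 9.55 pos [0.621 0.096 0.134] yaw -90.2 q [0.04 0.32 1.68 0.   1.14 1.62] open 0.762 F [ 1.7 -0.8  1.3]
-> shift mm [437.7 168.8   3.4] turn deg [-0.3  0.  -0.2]
```

>>> servo_tool(
  moves=[
    [[0.02,0.008,0],[0,0,0]],
    [[0.05,0.019,0],[0,0,0]],
    [[0.083,0.032,0],[0,0,0]],
    [[0.116,0.045,0],[0,0,0]],
    [[0.149,0.058,0],[0,0,0]],
  ],
)

```text
t: 9.97
position: [0.5595, -0.0538, 0.1301]
orientation: [[-0.003, -1.0, -0.0], [-1.0, 0.003, 0.0], [-0.0, 0.0, -1.0]]
contact_force: [-0.1, -0.6, -0.0]
opening: 0.76
```

>>> servo_tool(
  moves=[
    [[0.033,0.013,0],[0,0,0]],
    [[0.066,0.026,0],[0,0,0]],
    [[0.099,0.039,0],[0,0,0]],
    [[0.132,0.052,0],[0,0,0]],
    [[0.165,0.065,0],[0,0,0]],
  ],
)

```text
t: 10.38
position: [0.4937, -0.2188, 0.1301]
orientation: [[-0.004, -1.0, -0.0], [-1.0, 0.004, 0.0], [-0.0, 0.0, -1.0]]
contact_force: [0.4, 0.4, -0.0]
opening: 0.758
```

>>> servo_tool(
  moves=[
    [[0.033,0.013,0],[0,0,0]],
    [[0.06,0.022,0],[0,0,0]],
    [[0.08,0.03,0],[0,0,0]],
    [[0.08,0.03,0],[0,0,0]],
  ],
)

```text
t: 10.72
position: [0.4631, -0.3012, 0.1304]
orientation: [[-0.008, -1.0, -0.0], [-1.0, 0.008, -0.002], [0.002, 0.0, -1.0]]
contact_force: [0.6, 0.3, -0.1]
opening: 0.762
```

Run:
```python
from fit import *
im,c=snap("wrist","w6.png")
for n,t in [("large","large_dish")]:
    for d in manip.search_frame("wrist",t)[:1]:
        print(t,np.round(d["bbox"]),round(d["conf"],2))
        print("  ",*wfit(n,[(c,d["bbox"],1.5)],0,0.))
go(.4505,-.341,.13,90)
```

```text
large_dish [303. 144. 409. 242.] 0.64
   [ 0.4562 -0.3363] [ 0.4 -1.  -0.4  1.4]
t 10.82 pos [ 0.464 -0.298  0.13 ] yaw -90.3 q [-0.7   0.17  1.87  0.    1.1   0.88] open 0.762 F [ 0.4  0.2 -0. ]
-> shift mm [43.4 13.3 -0. ] turn deg [ 0.   0.1 -0.3]
```

View pics/w6.png

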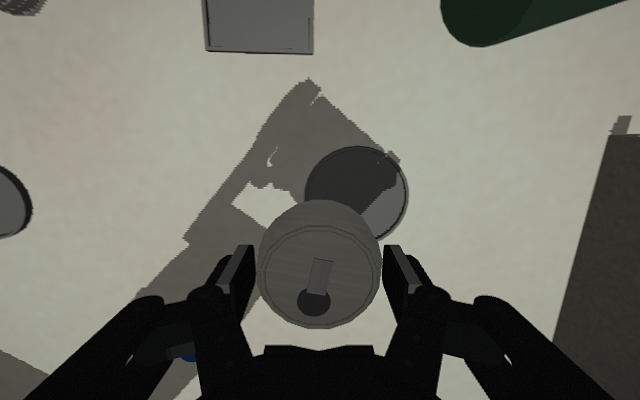

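The can is level in the jaws and the large dish is at (356,193). I move 41 mm right and 11 mm back and lower.

>>> servo_tool(
  moves=[
    [[0.03,0.008,0],[0,0,-0.3]],
    [[0.041,0.011,0.02],[0,0,-0.3]],
    [[0.041,0.011,0.05],[0,0,-0.3]],
    [[0.041,0.011,0.08],[0,0,-0.3]],
    [[0.041,0.011,0.1],[0,0,-0.3]],
  ],
)

```text
t: 11.23
position: [0.4527, -0.3359, 0.0276]
orientation: [[0.002, -1.0, -0.002], [-1.0, -0.002, 0.003], [-0.003, 0.002, -1.0]]
contact_force: [-1.2, 0.0, -0.8]
opening: 0.762
```

>>> servo_tool(
  moves=[
    [[0,0,0.008],[0,0,0]],
    [[0,0,0.015],[0,0,0]],
    [[0,0,0.017],[0,0,0]],
    [[0,0,0.017],[0,0,0]],
  ],
)

```text
t: 11.57
position: [0.4544, -0.3384, 0.014]
orientation: [[0.002, -1.0, 0.001], [-1.0, -0.002, -0.001], [0.001, -0.001, -1.0]]
contact_force: [-0.6, 0.0, -0.7]
opening: 0.757
```

Run:
```python
from fit import *
go(.453,-.339,.0135,90)
```

```text
t 11.57 pos [ 0.454 -0.338  0.014] yaw -89.9 q [-0.76  0.38  1.88  0.    0.89  0.8 ] open 0.757 F [-0.6  0.  -0.7]
-> shift mm [0.5 1.4 0.5] turn deg [-0.1 -0.1  0.1]
```

>>> servo_tool(
  moves=[
    [[0,0,0.001],[0,0,0]],
    [[0,0,0.001],[0,0,0]],
  ],
)

```text
t: 11.73
position: [0.4545, -0.3392, 0.0136]
orientation: [[0.002, -1.0, 0.002], [-1.0, -0.002, -0.002], [0.002, -0.002, -1.0]]
contact_force: [0.4, 0.1, -0.5]
opening: 0.758
```

>>> servo_tool(
  moves=[
    [[0,0,0],[0,0,0]],
    [[0,0,0],[0,0,0]],
    [[0,0,0],[0,0,0]],
    [[0,0,-0.03],[0,0,0]],
    [[0,0,-0.065],[0,0,0]],
  ],
  grip=1,
)

```text
t: 12.15
position: [0.4508, -0.336, 0.0745]
orientation: [[0.001, -1.0, -0.006], [-1.0, -0.001, 0.006], [-0.006, 0.006, -1.0]]
contact_force: [1.5, -0.5, -0.3]
opening: 1.0
```

>>> servo_tool(
  moves=[
    [[0,0,-0.035],[0,0,0]],
    [[-0.02,0,-0.07],[0,0,0]],
    [[-0.05,0,-0.1],[0,0,0]],
    [[-0.08,0,-0.12],[0,0,0]],
    [[-0.1,0,-0.12],[0,0,0]],
  ],
)

```text
t: 12.57
position: [0.4562, -0.2386, 0.2037]
orientation: [[0.001, -1.0, 0.009], [-1.0, -0.002, -0.005], [0.005, -0.009, -1.0]]
contact_force: [0.2, 0.2, 0.3]
opening: 0.997
```

Run:
```python
from fit import *
go(.629,-.073,.2,90)
im,c=snap("wrist","w7.png")
for n,t in [("large","large_dish"),("wide","wide_can_center"),("slim","slim_can_center"),("small","small_dish"),("oblong","oblong_tray")]:
    for d in manip.search_frame("wrist",t)[:1]:
        print(t,np.round(d["bbox"]),round(d["conf"],2))
        print("  ",*wfit(n,[(c,d["bbox"],1.5)],-.033,0.003 if n=="wide" else 0.))
```

```text
t 12.57 pos [ 0.456 -0.239  0.204] yaw -89.9 q [-0.62  0.    1.9   0.    1.23  0.95] open 0.997 F [0.2 0.2 0.3]
-> shift mm [-165.4 -173.     4.4] turn deg [-0.5 -0.3  0.1]
wide_can_center [376. 152. 438. 208.] 0.74
   [ 0.4517 -0.3372] [-2.  -1.7  1.4  3.1]
slim_can_center [100.   0. 177.  31.] 0.75
   [ 0.6314 -0.0794] [-1.4 -0.   5.7  0.1]
small_dish [ 67. 142. 144. 209.] 0.84
   [0.4532 0.0073] [ 1.3  0.7 -1.5 -0.9]
oblong_tray [292.   1. 381.  62.] 0.86
   [ 0.6428 -0.2524] [-3.2 -0.   1.5  0.1]
```

>>> servo_tool(
  moves=[
    [[-0.015,-0.018,0],[0,0,0]],
    [[-0.038,-0.04,0],[0,0,0]],
    [[-0.062,-0.065,0],[0,0,0]],
    [[-0.086,-0.09,0.02],[0,0,0]],
    [[-0.11,-0.115,0.04],[0,0,0]],
  ],
)

```text
t: 13.28
position: [0.5705, -0.129, 0.1576]
orientation: [[-0.001, -1.0, 0.003], [-1.0, 0.001, -0.001], [0.001, -0.003, -1.0]]
contact_force: [0.7, 0.0, 0.2]
opening: 1.0
```

>>> servo_tool(
  moves=[
    [[-0.024,-0.025,0.02],[0,0,0]],
    [[-0.045,-0.048,0.04],[0,0,0]],
    [[-0.054,-0.058,0.05],[0,0,0]],
    [[-0.054,-0.058,0.05],[0,0,0]],
  ],
)

```text
t: 13.62
position: [0.6253, -0.0724, 0.1022]
orientation: [[0.003, -1.0, -0.007], [-1.0, -0.003, 0.002], [-0.002, 0.007, -1.0]]
contact_force: [-0.5, -0.8, -0.0]
opening: 1.001
```

Run:
```python
from fit import *
im,c=snap("wrist","w8.png")
for n,t in [("slim","slim_can_center")]:
    for d in manip.search_frame("wrist",t)[:1]:
        print(t,np.round(d["bbox"]),round(d["conf"],2))
        print("  ",*wfit(n,[(c,d["bbox"],1.5)],0,0.))
go(.629,-.075,.02,90)
```

```text
slim_can_center [284. 165. 353. 241.] 0.94
   [ 0.6288 -0.0721] [-2.  -2.   2.   2.8]
t 13.72 pos [ 0.625 -0.075  0.105] yaw -89.9 q [-0.23  0.36  1.69 -0.    1.1   1.34] open 0.998 F [-0.4 -0.4  0.1]
-> shift mm [ 0.2 -3.9 85.4] turn deg [0.2 0.  0.1]
```

View pics/w8.png

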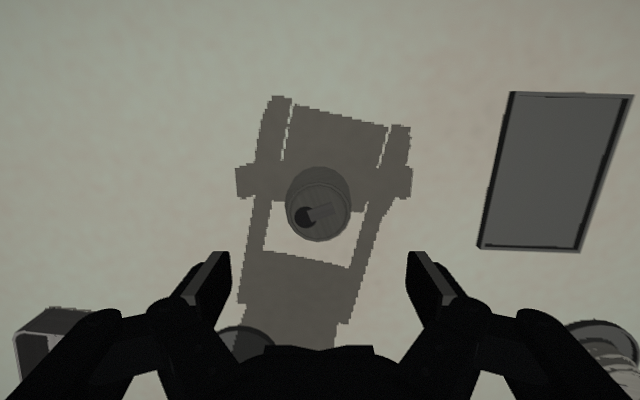

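The slim can is at (318,205), centred between the pads. I go 4 mm ahead, down 89 mm, and close.

>>> servo_tool(
  moves=[
    [[-0.002,-0.004,0.03],[0,0,0]],
    [[-0.002,-0.004,0.06],[0,0,0]],
    [[-0.002,-0.004,0.08],[0,0,0]],
    [[-0.002,-0.004,0.089],[0,0,0]],
    [[-0.002,-0.004,0.089],[0,0,0]],
  ],
)

```text
t: 14.13
position: [0.6276, -0.0732, 0.0161]
orientation: [[-0.0, -1.0, -0.005], [-1.0, 0.0, 0.001], [-0.001, 0.005, -1.0]]
contact_force: [0.4, 0.3, 0.2]
opening: 1.005
```

>>> servo_tool(
  moves=[
    [[0,0,0],[0,0,0]],
    [[0,0,0],[0,0,0]],
    [[0,0,0],[0,0,0]],
    [[0,0,0],[0,0,0]],
    [[0,0,0],[0,0,0]],
  ],
  grip=-1,
  newtons=25,
)

```text
t: 14.55
position: [0.6323, -0.0729, 0.021]
orientation: [[0.002, -1.0, 0.005], [-1.0, -0.002, -0.002], [0.002, -0.005, -1.0]]
contact_force: [-0.5, -1.2, 6.4]
opening: 0.609
```

>>> servo_tool(
  moves=[
    [[0,0,0],[0,0,0]],
    [[0,0,0],[0,0,0]],
    [[0,0,-0.03],[0,0,0]],
    [[0,0,-0.06],[0,0,0]],
    [[0,0,-0.08],[0,0,0]],
  ],
)

```text
t: 14.97
position: [0.6311, -0.0721, 0.1009]
orientation: [[0.002, -1.0, 0.003], [-1.0, -0.002, -0.0], [0.0, -0.003, -1.0]]
contact_force: [1.2, 0.1, 0.0]
opening: 0.613
```

Run:
```python
from fit import *
go(.455,.006,.1,90)
```

```text
t 14.97 pos [ 0.631 -0.072  0.101] yaw -89.9 q [-0.22  0.37  1.68  0.    1.09  1.34] open 0.613 F [1.2 0.1 0. ]
-> shift mm [-78.4 175.9   0.4] turn deg [-0.1 -0.   0.1]
```

>>> servo_tool(
  moves=[
    [[-0.008,0.02,0],[0,0,0]],
    [[-0.021,0.05,0],[0,0,0]],
    [[-0.034,0.08,0],[0,0,0]],
    [[-0.048,0.11,0],[0,0,0]],
    [[-0.06,0.135,0],[0,0,0]],
  ],
)

```text
t: 15.38
position: [0.4926, -0.0114, 0.0981]
orientation: [[0.002, -1.0, -0.001], [-1.0, -0.002, 0.0], [-0.0, 0.001, -1.0]]
contact_force: [0.3, -0.4, -0.5]
opening: 0.615
```

>>> servo_tool(
  moves=[
    [[-0.012,0.01,0],[0,0,0]],
    [[-0.018,0.01,0],[0,0,0]],
    [[-0.018,0.01,0],[0,0,0]],
  ],
)

```text
t: 15.63
position: [0.4859, 0.0067, 0.0989]
orientation: [[0.003, -1.0, 0.002], [-1.0, -0.003, 0.0], [-0.0, -0.002, -1.0]]
contact_force: [0.4, 0.1, -0.2]
opening: 0.612
```

Run:
```python
from fit import *
im,c=snap("wrist","w9.png")
for n,t in [("small","small_dish"),("fish","fish_tin_center")]:
    for d in manip.search_frame("wrist",t)[:1]:
        print(t,np.round(d["bbox"]),round(d["conf"],2))
        print("  ",*wfit(n,[(c,d["bbox"],1.5)],-.147*(n=="fish"),0.))
go(.455,.006,.1,90)
```

```text
small_dish [ 2.  0. 22. 68.] 0.3
   [0.624  0.1826] [-2.4 -0.  68.   0.1]
fish_tin_center [ 60. 167. 166. 300.] 0.79
   [0.4574 0.1708] [ 0.1 -1.5 -0.1  3.6]
t 15.78 pos [0.487 0.005 0.099] yaw -89.9 q [-0.13  0.08  2.04 -0.    1.02  1.44] open 0.609 F [-0.2 -0.4 -0.8]
-> shift mm [-0.9 32.2 -0.9] turn deg [-0.2 -0.   0.1]
```

View pics/w9.png

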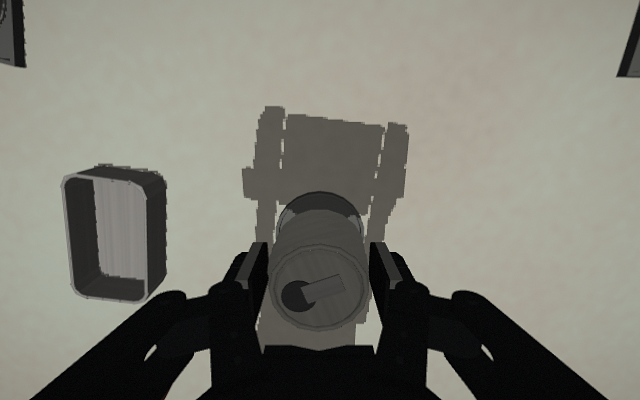

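The dish shows behind the can (columns 276–363, far edge at row 191). I check that against its predicted outline.

Run:
```python
from fit import *
c=cam("wrist")
for x,y in [(.4555,.006),(.4535,.006)]:
    u=proj(c,pts('c',.038,.008)[24:]+[x,y,0]); print(u.min(0).round(0),u.max(0).round(0))
go(.455,.006,.1,90)
```

```text
[274. 194.] [362. 275.]
[274. 196.] [362. 277.]
t 15.78 pos [0.487 0.005 0.099] yaw -89.9 q [-0.13  0.08  2.04 -0.    1.02  1.44] open 0.609 F [-0.2 -0.4 -0.8]
-> shift mm [-0.9 32.2 -0.9] turn deg [-0.2 -0.   0.1]
```

>>> servo_tool(
  moves=[
    [[0,0.02,0],[0,0,0]],
    [[0,0.031,0.01],[0,0,0]],
    [[0,0.031,0.035],[0,0,0]],
    [[0,0.031,0.055],[0,0,0]],
    [[0,0.031,0.065],[0,0,0]],
  ],
)

```text
t: 16.2
position: [0.4536, 0.0051, 0.0314]
orientation: [[0.001, -1.0, -0.002], [-1.0, -0.001, 0.0], [-0.0, 0.002, -1.0]]
contact_force: [-1.3, -0.4, -0.0]
opening: 0.614
```

>>> servo_tool(
  moves=[
    [[0,0,0.005],[0,0,0]],
    [[0,0,0.01],[0,0,0]],
    [[0,0,0.012],[0,0,0]],
    [[0,0,0.012],[0,0,0]],
  ],
)

```text
t: 16.53
position: [0.4555, 0.0051, 0.0233]
orientation: [[0.001, -1.0, -0.0], [-1.0, -0.001, -0.0], [0.0, 0.0, -1.0]]
contact_force: [-4.8, -0.2, 9.1]
opening: 0.605
```

Run:
```python
from fit import *
go(.456,.005,.0225,90)
```

```text
t 16.53 pos [0.455 0.005 0.023] yaw -89.9 q [-0.14  0.16  2.13 -0.    0.85  1.43] open 0.605 F [-4.8 -0.2  9.1]
-> shift mm [ 0.1 -0.5  0.8] turn deg [ 0.  -0.   0.1]
```

>>> servo_tool(
  moves=[
    [[0,0,0],[0,0,0]],
    [[0,0,0],[0,0,0]],
    [[0,0,0],[0,0,0]],
    [[0,0,-0.03],[0,0,0]],
    [[0,0,-0.065],[0,0,0]],
  ],
  grip=1,
)

```text
t: 16.95
position: [0.4508, 0.006, 0.0841]
orientation: [[0.001, -1.0, -0.008], [-1.0, -0.001, 0.001], [-0.001, 0.008, -1.0]]
contact_force: [1.1, 0.4, -0.1]
opening: 0.998
```

>>> servo_tool(
  moves=[
    [[-0.02,0,-0.035],[0,0,0]],
    [[-0.05,0,-0.055],[0,0,0]],
    [[-0.085,0,-0.055],[0,0,3]],
    [[-0.12,0,-0.055],[0,0,6]],
    [[-0.145,0,-0.055],[0,0,8.4]],
  ],
)

```text
t: 17.37
position: [0.4544, 0.153, 0.1426]
orientation: [[-0.147, -0.989, 0.003], [-0.989, 0.147, 0.001], [-0.002, -0.003, -1.0]]
contact_force: [0.4, 0.1, -1.1]
opening: 1.002
```

>>> servo_tool(
  moves=[
    [[-0.018,0.0,0],[0,0,0]],
    [[-0.018,0.0,0],[0,0,0]],
  ],
)

```text
t: 17.53
position: [0.4569, 0.1713, 0.1418]
orientation: [[-0.141, -0.99, 0.002], [-0.99, 0.141, 0.002], [-0.002, -0.001, -1.0]]
contact_force: [-0.2, -0.4, 0.2]
opening: 1.002
```

Run:
```python
from fit import *
im,c=snap("wrist","w10.png")
for n,t in [("small","small_dish"),("fish","fish_tin_center"),("slim","slim_can_center")]:
    for d in manip.search_frame("wrist",t)[:1]:
        print(t,np.round(d["bbox"]),round(d["conf"],2))
        print("  ",*wfit(n,[(c,d["bbox"],1.5)],-.147*(n=="fish"),0.003*(n=="slim")))
go(.46,.171,.006,81.6)
```

```text
fish_tin_center [283. 127. 358. 249.] 0.91
   [0.4586 0.17  ] [ 1.2  1.1 -1.2 -2.2]
slim_can_center [468. 140. 559. 206.] 0.89
   [0.4531 0.0048] [-2.4 -1.5  1.1  1.8]
t 17.73 pos [0.456 0.168 0.141] yaw -98.3 q [ 0.21  0.02  2.01 -0.    1.11  1.92] open 0.996 F [ 0.4 -0.   0.6]
-> shift mm [ -4.   -3.3 135.1] turn deg [ 0.  -0.   0.1]
```

View pics/w10.png

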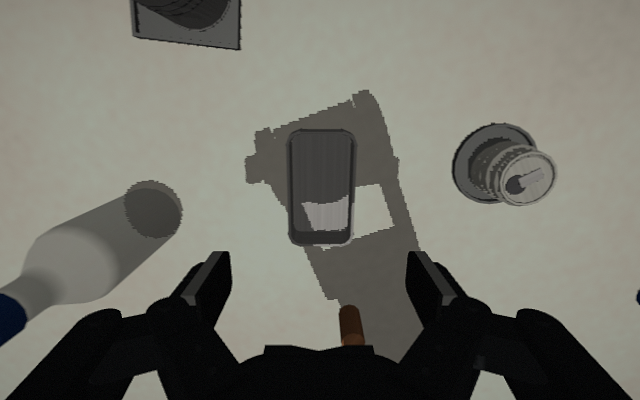

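The fish tin at (321,188) is square to the jaws, and the slim can stands inside the small dish at (495,165). The PET bottle, with its base at (153,210), is clear of the fingers. I descend on the fish tin.

>>> servo_tool(
  moves=[
    [[-0.001,-0.002,0.03],[0,0,0]],
    [[-0.001,-0.002,0.065],[0,0,0]],
    [[-0.001,-0.002,0.1],[0,0,0]],
    [[-0.001,-0.002,0.125],[0,0,0]],
    [[-0.001,-0.002,0.133],[0,0,0]],
  ],
)

```text
t: 18.15
position: [0.4545, 0.1669, 0.0041]
orientation: [[-0.147, -0.989, -0.009], [-0.989, 0.147, -0.002], [0.003, 0.008, -1.0]]
contact_force: [-1.0, -0.9, 0.6]
opening: 1.002
```

>>> servo_tool(
  moves=[
    [[0,0,0],[0,0,0]],
    [[0,0,0],[0,0,0]],
    [[0,0,0],[0,0,0]],
    [[0,0,0],[0,0,0]],
    [[0,0,0],[0,0,0]],
  ],
  grip=-1,
  newtons=25,
)

```text
t: 18.57
position: [0.4602, 0.1694, 0.0101]
orientation: [[-0.145, -0.989, 0.004], [-0.989, 0.145, 0.001], [-0.001, -0.004, -1.0]]
contact_force: [0.8, -0.8, -1.1]
opening: 0.692
```

>>> servo_tool(
  moves=[
    [[0,0,0],[0,0,0]],
    [[0,0,0],[0,0,0]],
    [[0,0,-0.03],[0,0,0]],
    [[0,0,-0.065],[0,0,0]],
    [[0,0,-0.1],[0,0,0]],
  ],
)

```text
t: 18.98
position: [0.4571, 0.1689, 0.1084]
orientation: [[-0.144, -0.99, -0.003], [-0.99, 0.144, -0.001], [0.001, 0.003, -1.0]]
contact_force: [-0.2, -0.1, -0.5]
opening: 0.695
```

Run:
```python
from fit import *
go(.644,-.257,.14,88.1)
```

```text
t 18.98 pos [0.457 0.169 0.108] yaw -98.3 q [0.21 0.07 2.03 0.   1.04 1.93] open 0.695 F [-0.2 -0.1 -0.5]
-> shift mm [ 394.5 -246.4  -31.9] turn deg [ 0.2 -0.1 -6.4]
```

>>> servo_tool(
  moves=[
    [[0.015,-0.01,-0.015],[0,0,-2]],
    [[0.041,-0.026,-0.03],[0,0,-4]],
    [[0.07,-0.044,-0.03],[0,0,-6.4]],
    [[0.099,-0.062,-0.03],[0,0,-6.4]],
    [[0.128,-0.08,-0.03],[0,0,-6.4]],
  ],
)

```text
t: 19.4
position: [0.5198, 0.0297, 0.1392]
orientation: [[-0.032, -0.999, 0.002], [-0.999, 0.032, -0.0], [0.0, -0.002, -1.0]]
contact_force: [1.0, 0.2, -1.0]
opening: 0.693
```

Run:
```python
from fit import *
go(.644,-.257,.14,88.1)
```

```text
t 19.4 pos [0.52  0.03  0.139] yaw -91.9 q [-0.08  0.1   1.94  0.    1.11  1.53] open 0.693 F [ 1.   0.2 -1. ]
-> shift mm [ 282.5 -133.4   -0.5] turn deg [-0.1 -0.   0. ]
```

>>> servo_tool(
  moves=[
    [[0.03,-0.014,0],[0,0,0]],
    [[0.06,-0.028,0],[0,0,0]],
    [[0.09,-0.042,0],[0,0,0]],
    [[0.12,-0.057,0],[0,0,0]],
    [[0.15,-0.071,0],[0,0,0]],
  ],
)

```text
t: 19.82
position: [0.5854, -0.1229, 0.1383]
orientation: [[-0.033, -0.999, 0.0], [-0.999, 0.033, 0.0], [-0.0, -0.0, -1.0]]
contact_force: [0.5, 0.1, -0.3]
opening: 0.696
```

>>> servo_tool(
  moves=[
    [[0.03,-0.014,0],[0,0,0]],
    [[0.06,-0.028,0],[0,0,0]],
    [[0.085,-0.02,0],[0,0,0]],
    [[0.1,-0.02,0],[0,0,0]],
    [[0.1,-0.02,0],[0,0,0]],
  ],
)

```text
t: 20.23
position: [0.6012, -0.2249, 0.1381]
orientation: [[-0.037, -0.999, -0.0], [-0.999, 0.037, -0.001], [0.001, 0.0, -1.0]]
contact_force: [-0.1, -0.5, -0.2]
opening: 0.694
```

Run:
```python
from fit import *
im,c=snap("wrist","w11.png")
for n,t in [("oblong","oblong_tray")]:
    for d in manip.search_frame("wrist",t)[:1]:
        print(t,np.round(d["bbox"]),round(d["conf"],2))
        print("  ",*wfit(n,[(c,d["bbox"],1.5)],-.033,0))
u=proj(c,pts('r',(.13,.086),.008)[4:]@cv2.Rodrigues(np.array([0,0,-.033]))[0].T+[.644,-.257,0]); print(u.round(0).tolist())
go(.644,-.257,.14,88.1)
```

```text
oblong_tray [306.  62. 408. 211.] 0.92
   [ 0.6433 -0.2589] [ 0.1  0.5 -0.1 -0.7]
[[303.0, 63.0], [406.0, 62.0], [306.0, 209.0], [395.0, 209.0]]
t 20.33 pos [ 0.601 -0.221  0.138] yaw -92.0 q [-0.46  0.34  1.65  0.    1.16  1.14] open 0.695 F [-0.   0.4 -0.2]
-> shift mm [ 34.  -43.9  -2.1] turn deg [ 0.   0.1 -0.1]
```

View pics/w11.png

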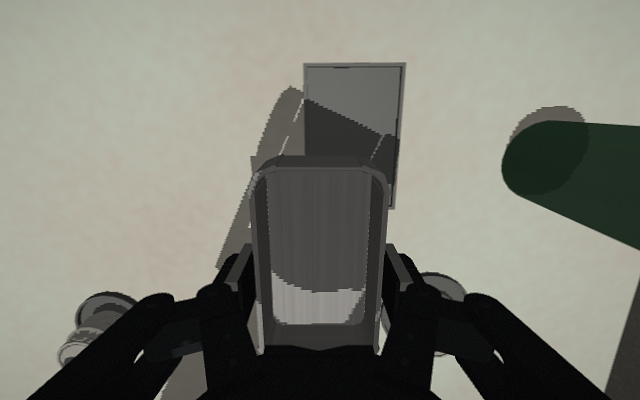

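Run:
```python
from fit import *
c=cam("wrist"); z=.138-.0085+.03
print(at_z(c,[[320,168],[320,355],[250,260],[388,260]],z).round(4))
go(.644,-.258,.0115,88.1)
```

```text
[[ 0.6521 -0.2236  0.1595]
 [ 0.5549 -0.2204  0.1595]
 [ 0.6103 -0.1901  0.1595]
 [ 0.6082 -0.2533  0.1595]]
t 20.33 pos [ 0.601 -0.221  0.138] yaw -92.0 q [-0.46  0.34  1.65  0.    1.16  1.14] open 0.695 F [-0.   0.4 -0.2]
-> shift mm [ 35.2 -44.  126.4] turn deg [ 0.   0.1 -0.1]
```

The tray outline matches its prediction (303–406, 62–211), and the tin hangs centred and parallel to it. I move over and lower.

>>> servo_tool(
  moves=[
    [[0.02,-0.025,0],[0,0,0]],
    [[0.035,-0.045,0.01],[0,0,0]],
    [[0.035,-0.045,0.045],[0,0,0]],
    [[0.035,-0.045,0.08],[0,0,0]],
    [[0.035,-0.045,0.105],[0,0,0]],
  ],
)

```text
t: 20.75
position: [0.6448, -0.2557, 0.0306]
orientation: [[-0.032, -0.999, -0.002], [-0.999, 0.032, 0.002], [-0.002, 0.002, -1.0]]
contact_force: [-0.6, -0.0, -1.9]
opening: 0.693
```

>>> servo_tool(
  moves=[
    [[0,0,0.01],[0,0,0]],
    [[0,0,0.018],[0,0,0]],
    [[0,0,0.021],[0,0,0]],
    [[0,0,0.021],[0,0,0]],
  ],
)

```text
t: 21.08
position: [0.6467, -0.2579, 0.0136]
orientation: [[-0.032, -0.999, 0.002], [-0.999, 0.032, -0.001], [0.001, -0.002, -1.0]]
contact_force: [-0.4, -1.0, 0.1]
opening: 0.696
```

Run:
```python
from fit import *
go(.645,-.258,.0115,88.1)
```

```text
t 21.08 pos [ 0.647 -0.258  0.014] yaw -91.9 q [-0.48  0.6   1.54  0.    1.    1.12] open 0.696 F [-0.4 -1.   0.1]
-> shift mm [0.1 1.7 2. ] turn deg [-0.1 -0.   0. ]
```

Not yet touching, so I lower 2 mm more, then release and back away.

>>> servo_tool(
  moves=[
    [[0,0.001,0.002],[0,0,0]],
    [[0,0.001,0.002],[0,0,0]],
    [[0,0.001,0.002],[0,0,0]],
  ],
)

```text
t: 21.33
position: [0.6463, -0.2591, 0.0126]
orientation: [[-0.034, -0.999, 0.004], [-0.999, 0.034, -0.001], [0.001, -0.004, -1.0]]
contact_force: [0.9, 0.2, 3.8]
opening: 0.696
```

>>> servo_tool(
  moves=[
    [[0,0,0],[0,0,0]],
    [[0,0,0],[0,0,0]],
    [[0,0,0],[0,0,0]],
    [[0,0,-0.03],[0,0,0]],
    [[0,0,-0.065],[0,0,0]],
  ],
  grip=1,
)

```text
t: 21.75
position: [0.6405, -0.2566, 0.0706]
orientation: [[-0.034, -0.999, -0.01], [-0.999, 0.034, 0.005], [-0.005, 0.01, -1.0]]
contact_force: [0.8, 0.4, 0.0]
opening: 1.0
```

>>> servo_tool(
  moves=[
    [[0,0.01,-0.035],[0,0,0]],
    [[-0.02,0.03,-0.07],[0,0,0]],
    [[-0.05,0.05,-0.1],[0,0,0]],
    [[-0.08,0.07,-0.13],[0,0,0]],
    [[-0.11,0.09,-0.15],[0,0,0]],
  ],
)

```text
t: 22.17
position: [0.5638, -0.155, 0.2206]
orientation: [[-0.035, -0.999, 0.002], [-0.999, 0.035, -0.001], [0.001, -0.002, -1.0]]
contact_force: [0.4, 0.4, 0.1]
opening: 0.998
```

>>> servo_tool(
  moves=[
    [[-0.03,0.02,-0.02],[0,0,0]],
    [[-0.06,0.04,-0.04],[0,0,0]],
    [[-0.08,0.05,-0.05],[0,0,0]],
    [[-0.08,0.05,-0.05],[0,0,0]],
    [[-0.08,0.05,-0.05],[0,0,0]],
  ],
)

```text
t: 22.58
position: [0.5168, -0.0728, 0.2694]
orientation: [[-0.031, -1.0, 0.002], [-1.0, 0.031, -0.001], [0.001, -0.002, -1.0]]
contact_force: [0.8, -0.7, -0.0]
opening: 0.996
```

Run:
```python
from fit import *
go(.645,-.258,.0115,88.1)
V={}
for n in ["wrist","scene"]:
    im,c=snap(n,n+"_end.png")
    for k,t in [("tall","tall_tin_center"),("fish","fish_tin_center"),("wide","wide_can_center"),("slim","slim_can_center"),("square","square_tray"),("oblong","oblong_tray"),("large","large_dish"),("small","small_dish")]:
        for d in manip.search_frame(n,t)[:1]:
            V.setdefault(k,[]).append((c,d["bbox"],1.5)); print(n,k,np.round(d["bbox"]),round(d["conf"],2))
for k,v in V.items(): print(k,len(v),*wfit(k,v,{"square":-.245,"fish":-.033,"oblong":-.033}.get(k,0)))
a=cv2.imread("pics/wrist_end.png");b=cv2.imread("pics/scene_end.png")[130:380,200:520]
cv2.imwrite("pics/scene_endc.png",cv2.resize(b,None,fx=2.4,fy=2.4,interpolation=cv2.INTER_CUBIC))
```

```text
t 22.58 pos [ 0.517 -0.073  0.269] yaw -91.8 q [-0.27 -0.04  1.81 -0.    1.36  1.33] open 0.996 F [ 0.8 -0.7 -0. ]
-> shift mm [ 180.8 -133.3  258.4] turn deg [-0.1 -0.1  0.1]
wrist tall [  0.  39.  82. 102.] 0.83
wrist fish [437.   0. 511.  98.] 0.93
wrist wide [489. 183. 542. 230.] 0.97
wrist slim [487. 181. 544. 226.] 0.67
wrist square [ 10.  28.  92. 116.] 0.95
wrist oblong [426.   0. 492. 111.] 0.78
wrist large [471. 166. 542. 235.] 0.87
wrist small [238. 184. 292. 231.] 0.57
scene tall [389. 282. 422. 341.] 0.74
scene fish [232. 199. 275. 228.] 0.66
scene wide [282. 168. 300. 185.] 0.73
scene slim [363. 214. 383. 237.] 0.96
scene square [371. 317. 429. 353.] 0.96
scene oblong [227. 211. 279. 234.] 0.63
scene large [275. 172. 309. 190.] 0.76
scene small [357. 226. 388. 246.] 0.51
tall 2 [0.6313 0.2532 0.0028] [-0.  -4.3  0.7  2.6  0.1  0.   3.9 -0. ]
fish 2 [ 0.6458 -0.2641 -0.0086] [-0.4 -0.   0.2  0.4 -1.3 -1.3 -0.   2.2]
wide 2 [ 0.4345 -0.3674 -0.0349] [-1.6 -0.1  1.5  0.9 -1.3  0.2  0.2  2.4]
slim 2 [ 0.2547 -0.6195 -0.4729] [ -0.1  14.8 -20.1  -0.3 -52.4   0.2 -57.8  -4.8]
square 2 [0.6383 0.2508 0.0042] [ 0.1 -1.6  0.6  0.3  0.7 -8.8  1.8  1. ]
oblong 2 [ 0.6411 -0.2799 -0.0611] [-1.2  0.   5.1  0.4 -0.7  0.   0.8  8.8]
large 2 [ 0.4471 -0.3465 -0.0124] [-0.5  1.2  0.1 -1.4  0.3 -0.8 -1.4 -0.1]
small 2 [ 0.4495  0.0076 -0.0122] [ 1.2 -1.7 -0.5  0.3  1.7 -0.8  0.3  0.1]
```

View pics/wrist_end.png

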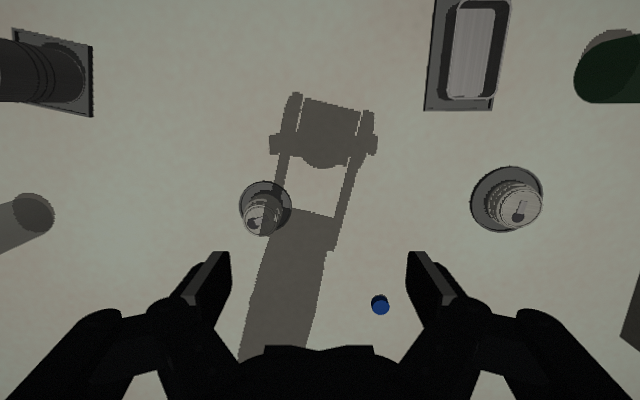

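View pics/scene_endc.png

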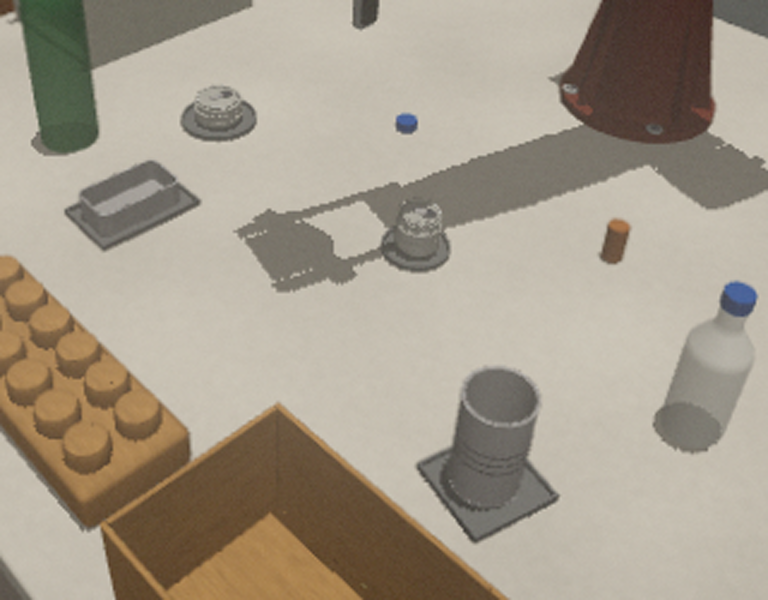

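All four pieces look to be in their trays. A last numeric check: single-view positions of pieces and trays at their nominal heights.

Run:
```python
from fit import *
s,w=cs[0],cam("wrist"); Y={"square":-.245,"fish":-.033,"oblong":-.033}
D={"tall":[(s,[389,282,422,341])],"square":[(s,[371,307,429,353])],"fish":[(s,[232,199,275,228]),(w,[437,0,511,98])],"wide":[(s,[282,168,300,185]),(w,[489,183,542,230])],"slim":[(s,[363,214,383,237])],"large":[(s,[275,172,309,190]),(w,[471,166,542,235])],"small":[(s,[357,226,388,246]),(w,[238,184,292,231])]}
for k,vs in D.items():
    for c,b in vs: print(k,"scene" if c is s else "wrist",*wfit(k,[(c,b,1.)],Y.get(k,0),.003 if k in("tall","fish","wide","slim") else 0))
```

```text
tall scene [0.6369 0.2482] [-3.6 -0.2  2.   0.1]
square scene [0.6384 0.2466] [-0.8 -2.8  0.8  1. ]
fish scene [ 0.6458 -0.2581] [-1.2 -4.2  1.3  1. ]
fish wrist [ 0.6463 -0.2577] [-2.5 -0.   1.2  0.1]
wide scene [ 0.459  -0.3292] [-1.9 -2.2  2.   1.1]
wide wrist [ 0.4472 -0.3368] [-8.6 -1.8  2.1  3.8]
slim scene [0.455  0.0036] [-1.  -3.   0.9  1.4]
large scene [ 0.4602 -0.3244] [ 1.1 -0.8 -1.1  0.8]
large wrist [ 0.4507 -0.3381] [-1.7  1.   1.5 -1.1]
small scene [0.467  0.0156] [ 0.7 -0.9 -0.7  0.8]
small wrist [0.4515 0.006 ] [ 0.2 -1.7 -0.2  2.6]
```

```bash
python3 -c "
from bench import manip
print(manip.job_done(), manip.get_obs()['t'])"
```

```text
the job is handed in; nothing more can be done
the job is handed in; nothing more can be done
```

I placed all four pieces in their own trays and handed the job in. My last clock reading before that was about 23 s of the 120 s allowed. The hand-in call gives no verdict.

**Placing:** The tall tin is upright in the square tray. The fish tin is open side up and lengthways in the oblong tray. The wide can is in the large dish and the slim can is in the small dish. When each was lowered, the tall tin, fish tin and slim can showed contact (4–9 N) at about tray-floor height. The wide can was released at floor height, but no contact force showed.

**Last checks:** The final wrist and scene pictures show all four inside their rims. The gripper was open and clear, and neither bottle had been touched.
- **Tall tin, fish tin, wide can:** they measure about 2–5 mm from their tray centres, against the 15 mm allowed.
- **Slim can:** its final centring is less certain. The scene view puts it at (0.455, 0.004). The same view puts its dish 17 mm away, at (0.467, 0.016), but the can partly hides the dish there. Earlier wrist views put the dish at about (0.455, 0.006).

**Disagreements:** The combined two-view height fits at the end did not work. The network reported the wide can again when asked for the slim can in the wrist view, and some trays were partly hidden. I relied on single-view positions, the contact heights and the pictures instead. I saw no tilt in the pictures but did not measure it.

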